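# Tug-check the lids of two parts cases

## Robot

A 6-joint arm with a two-finger parallel gripper is mounted at the origin on a cart in front of the work surface, level with it; the furniture and walls round the work are solid. World frame = base frame: x ahead of the robot, y to its left, z up, the work surface at z = 0. Lengths are in m, angles in rad, forces in N, time in s.
With the tool pointing down it reaches from about 0.275 to 0.75 m from the base axis. Payload 10.2 kg.
Tool frame: the origin (TCP) lies midway between the tips of the shut fingers; the grasp point (between the pads) lies 19 mm behind it (env.hold_point_z is the distance from the TCP to the grasp point, in m); x points along the fingers, z is the direction in which the jaws open and shut, and the axes are right-handed (so a half turn about x gives the same grasp; the last joint's range is limited). The gripper opens to 85 mm and grips with 20 to 120 N. Pads are 22 mm wide; open, the fingers measure 114 mm over their backs; the gripper's body (76 mm by 85 mm) begins 54 mm behind the grasp point. The pads swing forward as they close: fully open they stand 13 mm farther back than shut.
Start: joints at [0.992, 0.313, 1.498, -0, 1.331, -0.223], TCP at [0.183, 0.492, 0.196] pointing down, gripper open.
Joint ranges: [-2.94, 2.94], [-0.97, 2.17], [0.19, 2.56], [-1.23, 4.37], [0.02, 3.11], [-2.88, 2.88]. Speed limits (rad/s): [2.39, 2.39, 3.01, 3.14, 3.14, 3.14].

## Interface

Orientations are given as a unit quaternion [x, y, z, w].
In Python, from bench import env, kinematics, monitor, eyes, job gives the robot as it stands. The module is installed in compiled form; this text tells all that it offers. Calls block until the motion is done:
- env.reach(position, orientation): joint-space move of the TCP to a pose.
- env.movel(position, velocity=0.15, frame=None, guard=None): straight line of the TCP; frame=None keeps the orientation; velocity is the mean speed in m/s. With guard (N) it stops when the force on the tool has changed by that much, and returns True; else False.
- env.set_joints(angles): joint-space move.
- env.release() and env.close_gripper(effort=None): open the fingers fully, or close them until they stop; effort is the grip in N (None keeps the last).
- env.hold(seconds).
- kinematics.ik(position, orientation): joint angles nearest the present ones, or None.
- monitor.sense(): the state.
- eyes.grab_frame(name): name is "side" or "top"; returns a dict with "frame" (384x512x3 uint8, red, green, blue), "mtx" (3x3 intrinsics, pixels), "view" (4x4, takes a point from world to camera coordinates). Camera axes: x right, y down, z forward; pixel columns grow to the right and rows downward; lengths in m; the calibration is good to about 2 mm. A picture is of the moment at which its call begins. There is no depth.
A pose or a line that the arm cannot do raises env.MotionError and nothing moves.
- job.hand_in(): hands the job in, once; it reports no verdict.
The state is a dict: "clock": time; "joints": joint angles; "qvel": joint speeds; "joint_efforts": joint torques, N m; "position": TCP position; "ee_rot": TCP orientation; "contact_force": force on the tool from outside, world axes, zero at the start; "ft_torque": the same for the moment, N m; "finger_gap": opening from 0.0 (shut) to 1.0 (fully open).
Only numpy, scipy, OpenCV 4.12 (cv2) and the standard library are available. Lean on these libraries where they do the work, as an engineer would, in place of code of your own. Each camera call takes 0.05 s, during which the arm holds its last target. There are 200 camera calls.

## Task

Lift the wooden ring clamp off the parts case it lies on and lay it flat on the free part of the grey soldering board. Then check that the catches of both cases really hold, first the case that the clamp was on, then the other one: tug its lid by the black pull knob; if the lid comes up, press it fully down until the catch takes it and tug again, until the knob draws out on its spring while the lid stays down, and keep that pull for a moment. Leave both lids shut with the knobs let go, and do not shift or tip anything else that stands about.

Things in the scene. Friction and masses are not known exactly. Their poses are not given: they have to be found in the camera images.
- clamp_mid (a point): wooden ring clamp (two wooden jaws with a steel band), 28 x 133 x 25 mm, loose, about 75 g; it starts lying on the lid of case_a, behind the knob. This point is its centre; y is its long axis, z up
- solder_board: grey soldering board, 172 x 250 x 16 mm, fixed. Origin: centre of its underside; x its 172 mm side, y its 250 mm side, top at z +16 mm
- fire_brick: grey fire brick, 58 x 115 x 40 mm, loose, lying on the soldering board with its long (y) side across the board's 172 mm side; leave it where it is. Origin: centre of its underside (16 mm above the bench)
- case_a: the case with the ring clamp on it, to be checked first: flat clear-and-white plastic parts case, fixed, 111 x 172 x 33 mm, the two alike. Origin: centre of its underside; x from its front to the hinge at the back, y to its left, z up. Lid 106 x 172 mm, hinge along y at x +54 mm, 32 mm up. The lid always rests about 5 mm proud at its front on a sprung seal (top 38 mm up at the front, 36 mm at mid-lid), caught or not.
- case_b: the other case, to be checked second: flat clear-and-white plastic parts case, fixed, 111 x 172 x 33 mm, the two alike. Origin: centre of its underside; x from its front to the hinge at the back, y to its left, z up. Lid 106 x 172 mm, hinge along y at x +54 mm, 32 mm up. The lid always rests about 5 mm proud at its front on a sprung seal (top 38 mm up at the front, 36 mm at mid-lid), caught or not.
- case_a_catch (a point): steel push-catch on the front of case_a (x -54 to -90 mm of the case, to -104 mm when off; 28 mm wide; up to 48 mm high). This point: on its pivot, 68 mm before the case's centre, 12 mm up. Pressing the lid front down until it stops (5 mm; 9 to 15 N at the knob) swings the catch over the lid; let go, the lid comes back up to its rest, but is held.
- case_b_catch (a point): steel push-catch on the front of case_b (x -54 to -90 mm of the case, to -104 mm when off; 28 mm wide; up to 48 mm high). This point: on its pivot, 68 mm before the case's centre, 12 mm up. Pressing the lid front down until it stops (5 mm; 9 to 15 N at the knob) swings the catch over the lid; let go, the lid comes back up to its rest, but is held.
- case_a_lid (a joint): lid angle of case_a, rad: 0 pressed hard down, about 0.05 at rest (caught or not), up to about 0.08 under a pull when the catch holds; otherwise it rises freely (under 1.5 N) with the pull, to 1.8 at most, and falls back when let go
- case_b_lid (a joint): lid angle of case_b, rad: 0 pressed hard down, about 0.05 at rest (caught or not), up to about 0.08 under a pull when the catch holds; otherwise it rises freely (under 1.5 N) with the pull, to 1.8 at most, and falls back when let go
- case_a_knob (a joint): how far the pull knob of case_a is drawn out of the lid on its spring, m: 0 at rest, 0.010 fully out. It starts to move at 5 N and is fully out at 11 N, so it comes out only if the lid is held down; it springs back when let go
- case_b_knob (a joint): how far the pull knob of case_b is drawn out of the lid on its spring, m: 0 at rest, 0.010 fully out. It starts to move at 5 N and is fully out at 11 N, so it comes out only if the lid is held down; it springs back when let go
- case_a_knob_grip (a point): round black pull knob on the lid of case_a: grip 22 mm in diameter, cap over it 32 mm in diameter, 7 mm thick. This point is on its axis where to grasp: 23 mm above the lid, 16 mm below the cap's underside, 23 mm below the top; z up along the axis. Steel seat under the knob: 34 mm in diameter, 3 mm high. At x -28 mm, y 0 of the case (82 mm before the hinge)
- case_b_knob_grip (a point): round black pull knob on the lid of case_b: grip 22 mm in diameter, cap over it 32 mm in diameter, 7 mm thick. This point is on its axis where to grasp: 23 mm above the lid, 16 mm below the cap's underside, 23 mm below the top; z up along the axis. Steel seat under the knob: 34 mm in diameter, 3 mm high. At x -28 mm, y 0 of the case (82 mm before the hinge)
- pickle_bottle: tall white bottle, 69 mm in diameter, 201 mm high, loose, standing close behind case_b; leave it. Origin: centre of its underside
- ceramic_pot: white glazed pot with tubes in it, 73 x 84 mm, 175 mm high, loose, standing close behind case_b; leave it. Origin: centre of its underside
- spray_flask: slim spray flask, 32 mm in diameter, 114 mm high, loose, standing near the front of case_a; leave it. Origin: centre of its underside
There are look-alikes about, which are no part of the job. Leave any purple look-alike of the part that bears clamp_mid alone.

How it is judged:
By the outcome, as a careful person would: the job done as asked, in the order asked, and still so for the second after the job is handed in, with the robot touching nothing.
It also fails if it takes over 72 s, if anything falls off the work surface, if the arm or the gripper's body presses on something with over 40 N, if the wrist force passes 120 N, or if a joint passes its speed limit or range.

## Working session

There is one attempt and no reset: what is moved stays moved. The work goes in short steps, each a Python script; the robot and the scene stay as the last script left them, time stands still between calls to the robot, and variables do not carry over. Pictures are saved under pics/ and viewed, about 8 in all and at most 12, crops included, and the job is handed in when it is done.

```bash
mkdir -p pics; python3 - <<'E'
from bench import env, kinematics, monitor, eyes, job
import cv2, numpy as np
for n in ("side","top"):
    f=eyes.grab_frame(n); im=f["frame"][:,:,::-1]
    cv2.imwrite(f"pics/{n}0.png",cv2.resize(im,(800,600),interpolation=cv2.INTER_CUBIC))
    np.savez(f"{n}0.npz",**f)
    print(n,f["mtx"].round(1).tolist(),f["view"].round(3).tolist())
s=monitor.sense(); print(s, env.hold_point_z)
E
```

```text
side [[481.0, 0.0, 262.5], [0.0, 481.0, 187.9], [0.0, 0.0, 1.0]] [[0.948, -0.317, -0.02, -0.51], [-0.154, -0.406, -0.901, 0.103], [0.278, 0.857, -0.434, 1.617], [0.0, 0.0, 0.0, 1.0]]
top [[459.1, 0.0, 259.8], [0.0, 459.1, 191.6], [0.0, 0.0, 1.0]] [[-0.184, -0.983, 0.013, 0.01], [-0.809, 0.144, -0.57, 0.473], [0.558, -0.116, -0.822, 1.517], [0.0, 0.0, 0.0, 1.0]]
{'clock': 0.1, 'joints': array([ 9.91596293e-01,  3.13382696e-01,  1.49835243e+00, -8.97784547e-06,
        1.33097527e+00, -2.23415802e-01]), 'qvel': array([ 0.00031445, -0.00021896, -0.00136184, -0.00164729,  0.00085471,
        0.00014016]), 'joint_efforts': array([ 5.04466021e-03, -4.12904477e+01, -2.60140997e+01, -8.54164500e-05,
        3.06590919e-03,  2.51011176e-05]), 'position': array([0.18274675, 0.49189018, 0.19550139]), 'ee_rot': array([-0.40378326,  0.58095183,  0.40348138,  0.58022136]), 'contact_force': array([ 0.10401632, -0.78129135, -0.82841297]), 'ft_torque': array([ 0.0173472 , -0.04112361, -0.03300623]), 'finger_gap': 0.9993683654105395} 0.0187
```

View pics/side0.png

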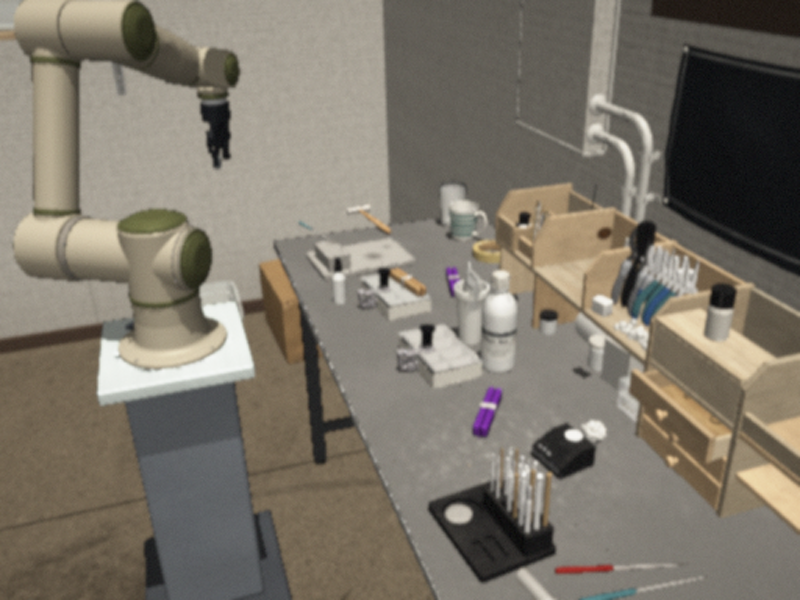

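View pics/top0.png

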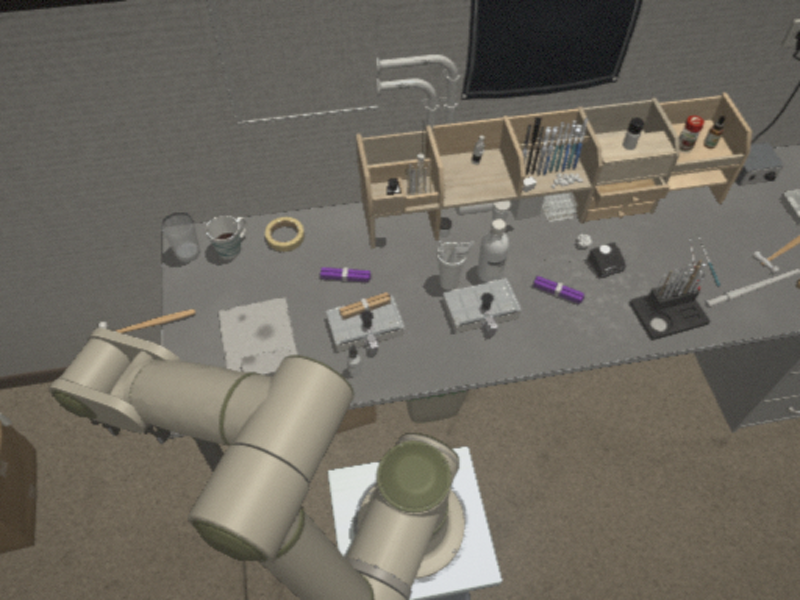

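Side view (800x600): case_a sits around (395,292) with the clamp at (408,280). case_b is around (438,352), the board around (360,258), with the brick at its near-left end by the flask (338,285). I'll enlarge both views to measure.

```bash
python3 - <<'E'
import cv2, numpy as np
for n,(x0,y0,w,h,s) in {"side":(190,115,135,135,5),"top":(130,165,215,85,3.7)}.items():
    im=np.load(n+"0.npz")["frame"][y0:y0+h,x0:x0+w,::-1]
    im=cv2.resize(im,(int(w*s),int(h*s)) if h*s<600 else (600,600),interpolation=cv2.INTER_CUBIC)
    s2=im.shape[1]/w
    for g in range(0,w,10):
        x=int(g*s2); cv2.line(im,(x,0),(x,6),(0,0,255),1)
        if g%20==0: cv2.putText(im,str(x0+g),(x,16),0,.35,(0,255,255),1)
    for g in range(0,h,10):
        y=int(g*s2); cv2.line(im,(0,y),(6,y),(0,0,255),1)
        if g%20==0: cv2.putText(im,str(y0+g),(7,y+4),0,.35,(0,255,255),1)
    cv2.imwrite(f"pics/{n}0c.png",im)
E
```

```text
(no output)
```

View pics/side0c.png

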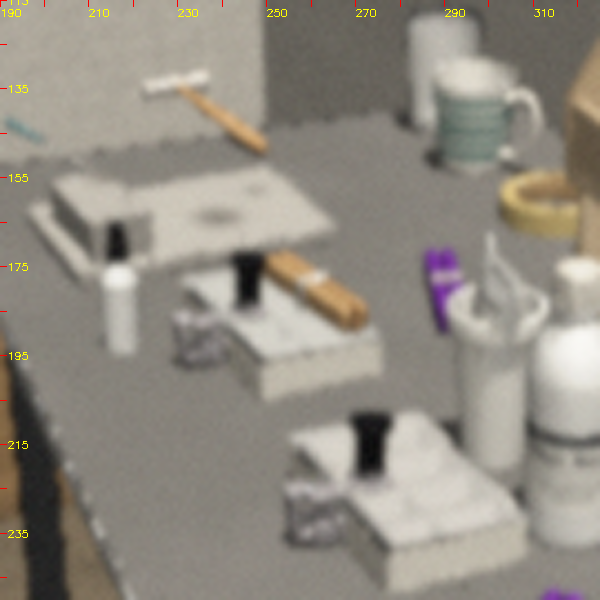

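View pics/top0c.png

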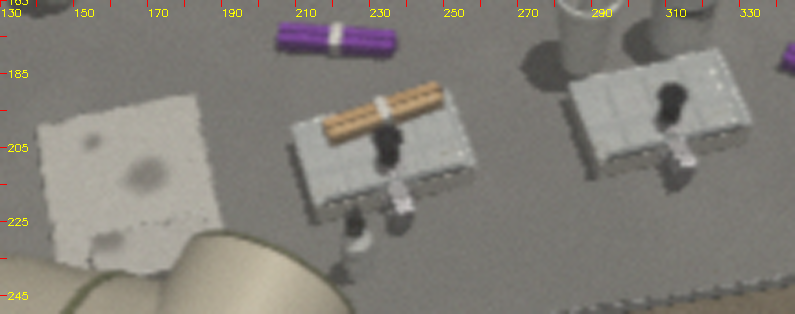

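Both crops give clear lid corners, knob caps, the clamp with its white band, and the board corners. The flask is close to the front-left of case_a, and the purple clamps are separate objects. Next I fit the poses.

```bash
cat > fit.py <<'E'
import numpy as np
from scipy.optimize import least_squares
C={n:np.load(n+"0.npz") for n in("side","top")}
S=lambda x,y:("side",190+x/4.444,115+y/4.444)
T=lambda x,y:("top",130+x/3.698,165+y/3.698)
def proj(n,p):
    c=C[n]; q=c["view"][:3,:3]@p+c["view"][:3,3]; q=c["mtx"]@q; return q[:2]/q[2]
def fit(name,obs,x0):
    def r(v):
        c,s=np.cos(v[2]),np.sin(v[2]); o=[]
        for (x,y,z),(n,u,w) in obs:
            P=np.array([v[0]+c*x-s*y,v[1]+s*x+c*y,z]); o+=list(proj(n,P)-[u,w])
        return np.array(o)
    k=least_squares(r,x0,loss="soft_l1"); v=k.x
    print(name,v.round(4),"res px",r(v).reshape(-1,2).round(1).tolist()); return v
FR=(-.052,-.086,.037);FL=(-.052,.086,.037);BR=(.054,-.086,.033);BL=(.054,.086,.033);K=(-.028,0,.083)
if __name__=="__main__":
    fit("A",[(BL,T(292,127)),(BR,T(448,90)),(FR,T(474,158)),(FL,T(315,200)),(K,T(387,133)),(K,S(248,256)),(FR,S(262,357)),(BR,S(378,322)),(FL,S(185,285))],[.45,.15,0])
    fit("B",[(BL,T(569,86)),(BR,T(718,50)),(FR,T(750,118)),(FL,T(595,160)),(K,T(673,92)),(K,S(372,418)),(FR,S(388,545)),(BR,S(522,492)),(FL,S(292,437)),(BL,S(415,410))],[.45,-.05,0])
    e=(0,0,.061)
    fit("clamp",[((0,.066,.058),T(325,132)),((0,-.066,.058),T(442,94)),(e,T(384,110)),((0,.066,.058),S(268,257)),((0,-.066,.058),S(358,315)),(e,S(315,279))],[.47,.15,0])
    b=lambda x,y:(x,y,.016)
    fit("board(250 along fit x)",[(b(.125,.086),T(40,125)),(b(.125,-.086),T(195,95)),(b(-.125,.086),S(30,208)),(b(-.125,-.086),S(85,280)),(b(.125,-.086),S(335,225)),(b(.125,.086),S(265,168))],[.45,.4,0])
    for z in(0.016,.056):
      pass
    fit("brick(58 along x)",[((-.029,.0575,.056),S(55,182)),((.029,-.0575,.056),S(150,215)),((.029,-.0575,.016),S(150,257)),((.029,.0575,.056),T(53,230)),((-.029,-.0575,.056),S(93,233))],[.35,.4,0])
    fit("flask",[((0,0,.114),S(117,222)),((0,0,.114),T(356,212)),((0,0,.0),S(122,348))],[.35,.2,0])
    fit("bottle",[((0,0,.201),S(580,268)),((0,0,.0),S(572,525))],[.5,-.05,0])
    fit("pot",[((0,0,.0),S(495,470)),((0,0,.11),S(497,310))],[.5,0,0])
E
python3 fit.py
```

```text
A [0.508  0.0195 0.1106] res px [[-0.6, -1.8], [-0.3, -2.1], [0.4, 0.7], [-0.4, 0.3], [0.2, 1.1], [-0.5, 0.7], [0.2, 0.3], [1.4, 3.1], [-0.7, -1.7]]
B [ 0.506  -0.276   0.0983] res px [[-1.1, -1.5], [-0.7, -1.2], [0.4, 0.9], [0.5, -0.3], [-0.4, 1.2], [-1.4, 0.9], [0.2, 0.3], [1.6, 5.2], [-1.3, -0.6], [0.4, -0.3]]
clamp [0.532  0.0116 0.2509] res px [[0.4, -0.4], [0.4, -1.9], [0.4, -0.8], [-0.2, -0.8], [-0.9, -1.5], [-1.3, -0.5]]
board(250 along fit x) [0.4899 0.2745 0.1129] res px [[-0.6, 0.0], [0.8, -2.1], [-2.0, 0.5], [-0.8, -0.5], [1.2, 0.2], [0.0, -0.7]]
brick(58 along x) [0.4152 0.2601 0.0629] res px [[-0.6, -0.9], [0.2, -0.8], [0.8, -0.9], [10.6, -0.0], [-1.1, -2.4]]
flask [0.3831 0.0607 0.    ] res px [[-0.8, -0.3], [0.2, -0.8], [0.0, -0.2]]
bottle [ 0.6124 -0.3303  0.    ] res px [[0.2, -0.5], [-0.2, 0.4]]
pot [ 0.5981 -0.2254  0.    ] res px [[-0.0, -1.9], [0.0, 4.1]]
```

```bash
cat > h.py <<'E'
from bench import env, kinematics, monitor, eyes, job
import numpy as np, cv2
from scipy.spatial.transform import Rotation as R
def down(phi):
    x=np.array([0,0,-1.]); z=np.array([np.cos(phi),np.sin(phi),0]); return R.from_matrix(np.c_[x,np.cross(z,x),z]).as_quat()
def st(tag=""):
    s=monitor.sense(); print(tag,"t%.2f"%s["clock"],s["position"].round(4),"F",s["contact_force"].round(1),"gap%.3f"%s["finger_gap"],flush=True); return s
def pic(n,tag,box=None,s=4):
    f=eyes.grab_frame(n); np.savez(f"{n}{tag}.npz",**f); im=f["frame"][:,:,::-1]
    if box: x,y,w,h=box; im=im[y:y+h,x:x+w]
    return cv2.resize(im,None,fx=s,fy=s,interpolation=cv2.INTER_CUBIC)
CL=np.array([.532,.0116]); CY=.25; OFF=.042
G=CL+OFF*np.array([-np.sin(CY),np.cos(CY)])
PY=.11; PC=np.array([.5347,.2796]); PG=PC+OFF*np.array([-np.sin(PY),np.cos(PY)])
KA=np.array([.480,.0164]); KB=np.array([.478,-.279])
E
python3 - <<'E'
from h import *
s=st(); print(R.from_quat(s["ee_rot"]).as_matrix()[:,2].round(2))
for nm,p,z,phis in [("G",G,.038,(CY,CY+np.pi)),("P",PG,.018,(PY,PY+np.pi)),("KA",KA,.04,(PY+np.pi/2,PY-np.pi/2)),("KB",KB,.04,(.1+np.pi/2,.1-np.pi/2))]:
    for f in phis:
        q=kinematics.ik([*p,z],down(f)); print(nm,round(f,2),None if q is None else q.round(2))
# triangulate knob tops directly
from fit import *
for n,t,sd in(("KA",T(387,133),S(248,256)),("KB",T(673,92),S(372,418))):
    fit(n,[((0,0,.083),t),((0,0,.083),sd)],[.48,0,0])
E
```

```text
t0.10 [0.1827 0.4919 0.1955] F [ 0.1 -0.8 -0.8] gap0.999
[ 0.35  0.94 -0.  ]
G 0.25 [-0.12  0.49  1.69 -0.    0.96 -0.37]
G 3.39 [-0.12  0.49  1.69 -0.    0.96  2.77]
P 0.11 [ 0.36  0.7   1.39 -0.    1.06  0.25]
P 3.25 None
KA 1.68 [-0.21  0.41  1.82 -0.    0.91 -1.89]
KA -1.46 [-0.21  0.41  1.82 -0.    0.91  1.25]
KB 1.67 [-0.74  0.54  1.59 -0.    1.   -2.41]
KB -1.47 [-0.74  0.54  1.59 -0.    1.    0.73]
KA [0.4836 0.0175 0.    ] res px [[-0.2, 0.4], [0.3, 0.4]]
KB [ 0.4829 -0.2798  0.    ] res px [[-0.4, 0.2], [0.2, 0.8]]
```

```bash
sed -i 's/KA=.*/KA=np.array([.483,.0172]); KB=np.array([.482,-.2795])/' h.py; python3 - <<'E'
from h import *
env.reach([*G,.13],down(CY)); st()
env.movel([*G,.075],velocity=.12); st()
a=pic("side",1,(190,105,100,100),4); b=pic("top",1,(185,140,100,100),4)
cv2.imwrite("pics/1.png",np.hstack([a,b]))
E
```

```text
t2.12 [0.5216 0.0531 0.1302] F [ 0.1 -0.8 -0.4] gap0.994
 t2.73 [0.522  0.0525 0.0756] F [0.8 0.7 1.5] gap1.003
```

View pics/1.png

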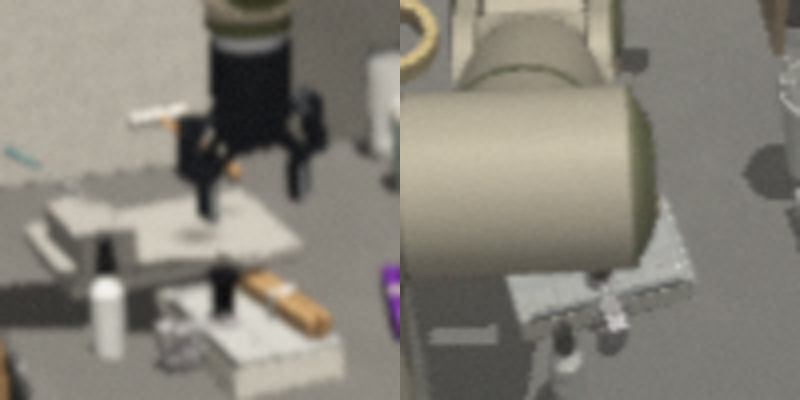

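The side view shows the fingers straddling the left end of the clamp, clear of the knob, so I'll descend and grasp.

```bash
python3 - <<'E'
from h import *
print(env.movel([*G,.039],velocity=.07,guard=6)); st("low")
env.close_gripper(40); st("closed")
env.movel([*G,.12],velocity=.12); st("up")
a=pic("side",2,(190,105,100,100),4); cv2.imwrite("pics/2.png",a)
E
```

```text
False
low t3.49 [0.5217 0.0523 0.039 ] F [ 0.3 -0.4  0.8] gap1.002
closed t4.26 [0.5216 0.0523 0.039 ] F [ 0.3  0.2 -0.4] gap-0.003
up t5.08 [0.5212 0.0523 0.1193] F [-1.   0.2 -0.6] gap-0.000
```

View pics/2.png

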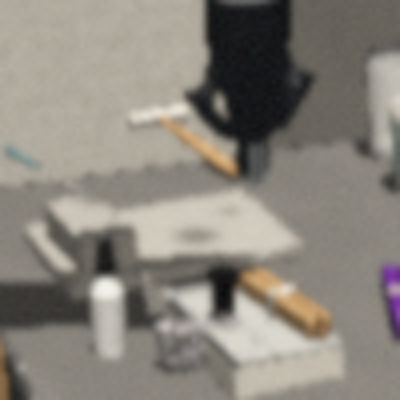

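```bash
python3 - <<'E'
from fit import *
from h import G,CL
for p in ([.5212,.0523,.1193],[*G,.058],[*G,.039],[*CL,.061]):
    u=proj("side",np.array(p)); print(p,u.round(1),"crop",((u-[190,105])*4).round())
    u=proj("top",np.array(p)); print("   top",u.round(1))
c=np.load("top0.npz")["frame"]
# orange pixels of clamp in both first images
import cv2
for n,(x0,y0,x1,y1) in {"side":(240,165,280,195),"top":(210,180,255,206)}.items():
    h=cv2.cvtColor(np.load(n+"0.npz")["frame"],cv2.COLOR_RGB2HSV)[y0:y1,x0:x1]
    m=((h[...,0]<18)&(h[...,1]>80)).astype(np.uint8); ys,xs=np.nonzero(m)
    r=cv2.minAreaRect(np.c_[xs+x0,ys+y0].astype(np.float32)); print(n,len(xs),r,cv2.boxPoints(r).round(1).tolist())
E
```

```text
[0.5212, 0.0523, 0.1193] [252.9 158.8] crop [252. 215.]
   top [223.3 189. ]
[np.float64(0.5216090337113101), np.float64(0.05229432171184708), 0.058] [253.5 174.2] crop [254. 277.]
   top [224.1 198.1]
[np.float64(0.5216090337113101), np.float64(0.05229432171184708), 0.039] [253.7 178.8] crop [255. 295.]
   top [224.4 200.9]
[np.float64(0.532), np.float64(0.0116), 0.061] [259.6 177.3] crop [278. 289.]
   top [234.2 193.9]
side 151 ((260.576904296875, 179.38461303710938), (26.34825897216797, 7.21110200881958), 33.690067291259766) [[247.60000610351562, 175.10000610351562], [251.60000610351562, 169.10000610351562], [273.5, 183.6999969482422], [269.5, 189.6999969482422]]
top 135 ((233.10000610351562, 194.3000030517578), (5.6921000480651855, 31.622774124145508), 71.56504821777344) [[217.1999969482422, 196.60000610351562], [247.1999969482422, 186.60000610351562], [249.0, 192.0], [219.0, 202.0]]
```

```bash
python3 - <<'E'
from h import *
from fit import proj
for p in ([.1827,.4919,.1955],[.1827,.4919,.2085]): print("start",proj("side",np.array(p)).round(1))
env.movel([*G,.20],velocity=.2)
s=st(); P=s["position"]; P=np.array(P)
a=pic("side",3,(200,50,120,140),4); u=(proj("side",P)-[200,50])*4
b=pic("top",3,(190,80,80,140),4); v=(proj("top",P)-[190,80])*4
for im,w in((a,u),(b,v)): cv2.drawMarker(im,(int(w[0]+2),int(w[1]+2)),(0,0,255),cv2.MARKER_CROSS,14,1)
c=cv2.resize(np.load("side0.npz")["frame"][60:130,110:170,::-1],None,fx=5,fy=5)[:, :]
w=(proj("side",np.array([.1827,.4919,.1955]))-[110,60])*5; cv2.drawMarker(c,(int(w[0]),int(w[1])),(0,0,255),cv2.MARKER_CROSS,14,1)
H=560; out=np.zeros((H,800,3),np.uint8); x=0
a=a[:, :480]; b=b
out=np.hstack([a,b]); out=cv2.resize(out,(600,420)); cc=np.zeros((420,200,3),np.uint8); c=cv2.resize(c,(200,233)); cc[:233]=c
cv2.imwrite("pics/3.png",np.hstack([out,cc]))
E
```

```text
start [143.3 115.7]
start [142.9 112.7]
 t5.68 [0.5211 0.0523 0.1987] F [-1.   0.1  0. ] gap0.003
```

View pics/3.png

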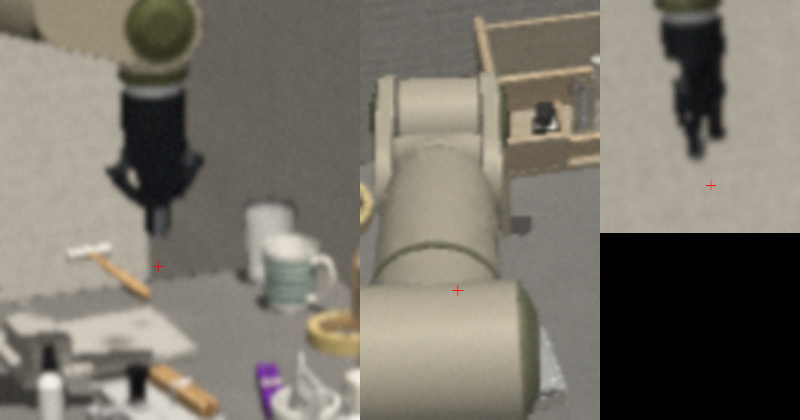

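```bash
python3 - <<'E'
from fit import *
print("base side",proj("side",np.zeros(3))*800/512,"seen ~(173,345);  top",proj("top",np.zeros(3))*800/512,"seen ~(415,525)")
# marks of tip: current side frame tip seen; what dz/dx/dy explains
p=np.array([.5211,.0523,.1987]); print(proj("side",p))
for d in np.eye(3)*.03: print(d,(proj("side",p+d)-proj("side",p)).round(1))
q=np.array([.1827,.4919,.2085]); print(proj("side",q))
for d in np.eye(3)*.03: print(d,(proj("side",q+d)-proj("side",q)).round(1))
E
```

```text
base side [173.06681632 341.4809653 ] seen ~(173,345);  top [410.85113943 522.76690075] seen ~(415,525)
[252.29411722 138.26411877]
[0.03 0.   0.  ] [ 8. -1.]
[0.   0.03 0.  ] [-2.5 -2.6]
[0.   0.   0.03] [-0.2 -8. ]
[142.93258085 112.69737091]
[0.03 0.   0.  ] [ 7.3 -0.8]
[0.   0.03 0.  ] [-0.7 -1.9]
[0.   0.   0.03] [-0.9 -7. ]
```

The fitted base position and the bottle agree with the images, but the visible fingertip is about 37 mm higher than the reported TCP, both at the start and now. That would explain the miss. I'll check it by touching the board with shut fingers.

```bash
python3 - <<'E'
from h import *
env.reach([*PC,.07],down(PY)); st("above")
try: print(env.movel([*PC,-.03],velocity=.05,guard=5))
except env.MotionError as e: print(e)
st("touch")
a=pic("side",4,(190,90,100,100),4); 
env.movel([*PC,.07],velocity=.15); st()
cv2.imwrite("pics/4.png",a)
E
```

```text
above t6.81 [0.5353 0.2788 0.0706] F [-0.9 -0.   0.7] gap0.003
True
touch t8.39 [ 0.5346  0.2796 -0.0192] F [-1.  -0.3  7. ] gap0.001
 t9.19 [0.5341 0.2794 0.0689] F [-0.4  0.7 -0.7] gap0.001
```

Contact came at reported z = -0.019 on a board top at 0.016, so the real tips sit 35 mm above the reported TCP. I'll apply a 35 mm correction and grasp again.

```bash
cat >> h.py <<'E'
D=.035   # true tip height = reported + D
def xyz(p,z): return [p[0],p[1],z-D]
E
python3 - <<'E'
from h import *
env.release(); env.reach(xyz(G,.13),down(CY)); st()
print(env.movel(xyz(G,.039),velocity=.08,guard=6)); st("low")
env.close_gripper(40); st("closed")
env.movel(xyz(G,.13),velocity=.12); st("up")
a=pic("side",5,(190,90,100,100),4); cv2.imwrite("pics/5.png",a)
E
```

```text
t10.89 [0.5218 0.0531 0.095 ] F [-0.   0.5 -0.7] gap0.996
True
low t11.68 [0.5201 0.0535 0.0303] F [-1.2  9.6  2.5] gap1.000
closed t12.44 [0.5212 0.0523 0.0321] F [ 0.1  0.2 -1.1] gap0.000
up t13.12 [0.5212 0.0523 0.0944] F [-0.4 -0.4 -0.8] gap0.000
```

View pics/5.png

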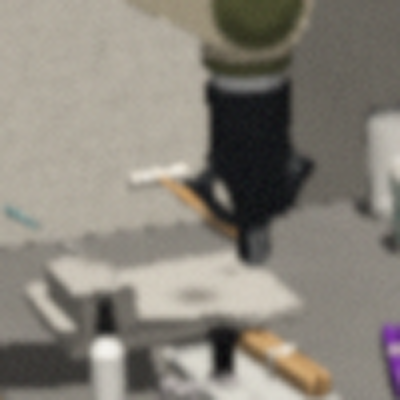

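The guard stopped the descent because the front finger brushed the knob from the side. The clamp's yaw brings its left end close to the knob. I'll grip the right end instead, where there is about 50 mm of clearance.

```bash
sed -i 's/OFF=.042/OFF=-.036/' h.py; python3 - <<'E'
from h import *
env.release(); env.reach(xyz(G,.12),down(CY)); st()
print(env.movel(xyz(G,.039),velocity=.08,guard=6)); st("low")
if monitor.sense()["position"][2]<.012:
    env.close_gripper(40); st("closed")
    env.movel(xyz(G,.14),velocity=.12); st("up")
a=pic("side",6,(190,90,100,100),4); cv2.imwrite("pics/6.png",a)
E
```

```text
t14.36 [ 0.5408 -0.0241  0.0847] F [-0.9  0.2 -0.6] gap1.001
False
low t15.53 [ 0.5413 -0.0234  0.0045] F [ 0.1 -0.1 -0.5] gap1.001
closed t16.10 [ 0.5411 -0.0233  0.0043] F [-0.6  0.8  3.7] gap0.300
up t17.09 [ 0.5404 -0.0232  0.1042] F [ 0.7 -1.  -1.6] gap0.297
```

It is gripped (gap about 26 mm). I'll place it on the board.

```bash
python3 - <<'E'
from h import *
env.reach(xyz(PG,.12),down(PY)); st()
env.movel(xyz(PG,.05),velocity=.12)
print(env.movel(xyz(PG,.017),velocity=.03,guard=4)); st("down")
env.release(); st("open")
env.movel(xyz(PG,.13),velocity=.12)
env.reach(xyz(KA,.15),down(PY-np.pi/2)); st("over KA")
a=pic("side",7,(190,100,100,100),4); b=pic("top",7,(130,160,100,100),4); cv2.imwrite("pics/7.png",np.hstack([a,b]))
E
```

```text
t18.18 [0.539  0.2428 0.0849] F [ 0.4 -0.1 -1.6] gap0.298
True
down t19.81 [ 0.5387  0.2437 -0.0142] F [0.7 0.3 2.8] gap0.300
open t20.43 [ 0.538   0.2436 -0.0146] F [0.1 0.2 0. ] gap0.999
over KA t22.54 [0.4832 0.0176 0.1148] F [-0.7  0.2 -0.1] gap1.005
```

View pics/7.png

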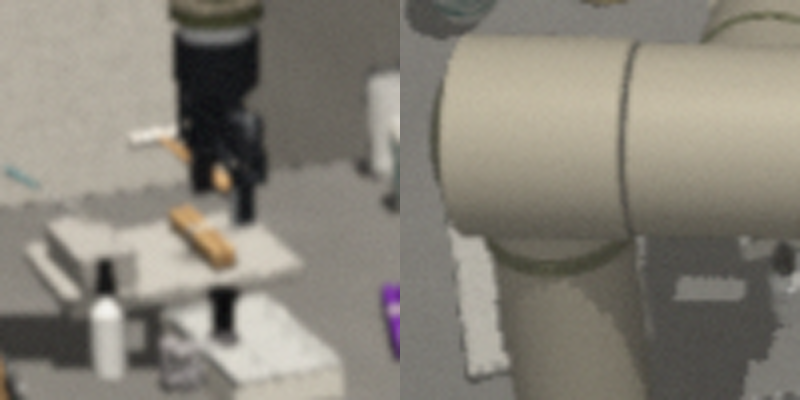

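The clamp lies flat on the board at (205,240), away from the brick. The open gripper is centred in column on the knob at (222,295). Next is the tug on case_a.

```bash
cat >> h.py <<'E'
def tug(K,z0,dz=.025,g=10):
    hit=env.movel(xyz(K,z0+dz),velocity=.03,guard=g); s=st("tug hit=%s"%hit); return hit,s
E
python3 - <<'E'
from h import *
print(env.movel(xyz(KA,.042),velocity=.09,guard=7)); s=st("low")
if s["position"][2]<.012:
    env.close_gripper(60); s=st("closed")
    p=s["position"][:2]
    tug(p,.042)
E
```

```text
False
low t23.99 [0.4833 0.0171 0.0075] F [-0.   0.3  0.2] gap1.005
closed t24.59 [0.4829 0.0173 0.0069] F [0.2 1.2 0.2] gap0.307
tug hit=True t25.09 [0.4822 0.0174 0.0177] F [  1.4  -1.5 -10.5] gap0.306
```

```bash
python3 - <<'E'
from h import *
s=monitor.sense(); p=s["position"]
print(env.movel([p[0],p[1],p[2]+.0015],velocity=.02,guard=6)); st("pull")
env.hold(.6); st(); env.hold(.6); s=st("held")
a=pic("side",8,(190,120,100,100),5); cv2.imwrite("pics/8.png",a)
E
```

```text
False
pull t25.35 [0.4819 0.0174 0.0188] F [  2.8  -0.4 -10.8] gap0.307
 t25.95 [0.4821 0.0174 0.0192] F [  1.7  -1.1 -11.6] gap0.307
held t26.55 [0.4821 0.0174 0.0192] F [  1.2  -1.1 -11.4] gap0.307
```

View pics/8.png

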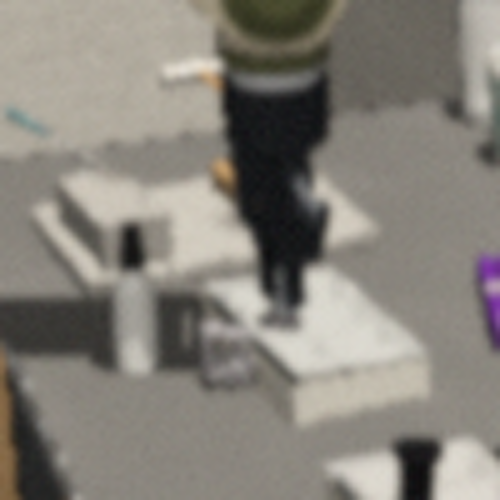

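Case_a's lid stays down while the knob is pulled at 11.4 N for over 1.2 s, so its catch holds. I'll let go and move on to case_b.

```bash
python3 - <<'E'
from h import *
s=monitor.sense(); p=s["position"][:2]
env.movel(xyz(p,.042),velocity=.04); st("down"); env.release()
env.movel(xyz(p,.15),velocity=.15)
env.reach(xyz(KB,.15),down(.1-np.pi/2)); st("over KB")
print(env.movel(xyz(KB,.042),velocity=.09,guard=7)); s=st("low")
if s["position"][2]<.012:
    env.close_gripper(60); s=st("closed")
    tug(s["position"][:2],.042)
a=pic("side",9,(220,130,110,115),4.5); cv2.imwrite("pics/9.png",a)
E
```

```text
down t27.06 [0.4825 0.0174 0.0074] F [ 0.8  1.7 -0.7] gap0.307
over KB t29.68 [ 0.4822 -0.2783  0.1148] F [-0.1 -0.2  0.4] gap1.002
False
low t31.02 [ 0.4823 -0.2797  0.0075] F [-0.2 -0.2  0.2] gap1.003
closed t31.62 [ 0.4819 -0.2799  0.007 ] F [-0.8 -2.5  0. ] gap0.306
tug hit=True t32.11 [ 0.4812 -0.2798  0.0168] F [  0.2  -3.7 -10.1] gap0.309
```

View pics/9.png

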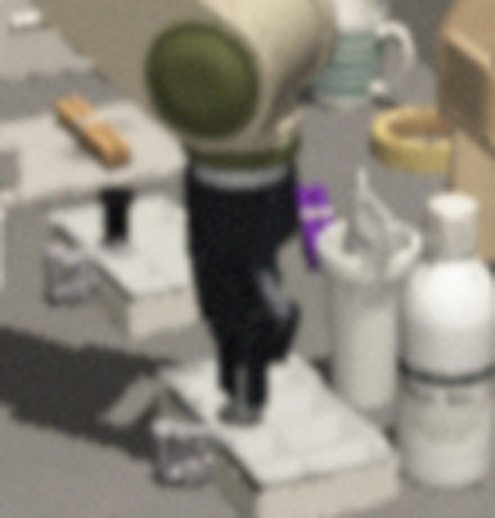

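Lid B stays down and the knob draws out at 10 N. I'll hold the pull, then let go and back off.

```bash
python3 - <<'E'
from h import *
p=monitor.sense()["position"]
print(env.movel([p[0],p[1],p[2]+.002],velocity=.02,guard=6)); st("pull")
env.hold(.6); st(); env.hold(.6); s=st("held")
p=s["position"][:2]
env.movel(xyz(p,.042),velocity=.04); st("down"); env.release()
env.movel(xyz(p,.19),velocity=.15)
env.reach([.35,-.33,.20],down(.1-np.pi/2)); env.hold(.3); st("away")
a=pic("side",10,(190,100,140,140),4); b=pic("top",10,(130,160,215,85),2.6)
out=np.zeros((560,560+0,3),np.uint8); cv2.imwrite("pics/10.png",np.vstack([cv2.resize(a,(370,370)),cv2.resize(b,(370,146))]) if False else np.hstack([cv2.resize(a,(400,400)),cv2.copyMakeBorder(cv2.resize(b,(400,158)),0,242,0,0,0)]))
E
```

```text
False
pull t32.41 [ 0.4808 -0.2798  0.0175] F [  1.4  -4.4 -11.4] gap0.311
 t33.01 [ 0.4808 -0.2798  0.0175] F [  2.4  -5.  -10.6] gap0.306
held t33.61 [ 0.4808 -0.2798  0.0175] F [  1.5  -4.8 -11.1] gap0.307
down t34.04 [ 0.481  -0.2799  0.0073] F [ 0.9 -2.8 -1.8] gap0.311
away t36.73 [ 0.3506 -0.3296  0.1996] F [-0.3 -0.  -0.2] gap1.006
```

View pics/10.png

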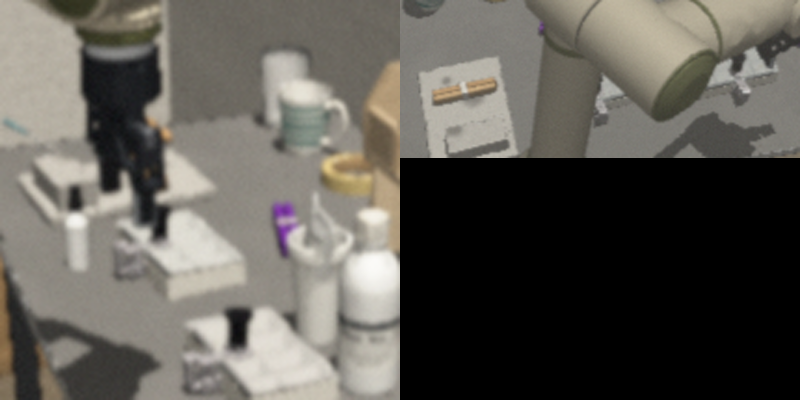

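The last view shows both lids shut with the knobs seated. The clamp lies flat on the board behind the brick, and the flask, pot and bottle are standing. I'm handing it in.

```bash
python3 - <<'E'
from h import *
job.hand_in(); st()
E
```

```text
the job is handed in; nothing more can be done
the job is handed in; nothing more can be done
```

The clamp now lies flat on the free part of the soldering board, and both case catches held when tugged. I handed the job in at about 37 s.

- **Clamp:** I lifted it off case_a by its right end and laid it across the board behind the brick. The last top view shows it flat and clear of the brick.
- **case_a, then case_b:** On the first tug of each, the knob drew out while the lid stayed down, so neither lid needed pressing. I held the pull for about 1.2 s at 11.4 N on case_a and 11.1 N on case_b. The grip rose about 12 mm on A and 10.5 mm on B, which includes the lid's small play. I then lowered each knob and let it go.
- **End state:** The last picture shows both lids shut, the knobs seated, and the flask, pot, bottle and brick standing where they were. The robot was touching nothing.

**What disagreed or went wrong:**
- **Tool height:** The reported tool height did not match the pictures: the real fingertips sit about 35 mm higher. My first grasp closed above the clamp because of this. I confirmed the offset by touching the board with shut fingers (about 7 N) and corrected for it afterwards.
- **Knob contact:** The second grasp attempt stopped on its force guard when a finger brushed case_a's knob sideways at about 10 N. Nothing moved visibly.
- **Grip width:** On the knobs the gripper read about 26 mm wide, where I expected 22 mm. I did not look into it.
- **Side force:** During case_b's pull there was about 5 N of sideways force, so the grasp was probably slightly off centre.

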